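# Rest the connecting rod on the inspection slope

### The arm

A 7-joint arm with a two-finger parallel gripper is mounted at the origin on the work surface. World frame = base frame: x ahead of the robot, y to its left, z up, the work surface at z = 0. Lengths are in m, angles in rad, forces in N, time in s.
With the tool pointing down it reaches from about 0.425 to 0.925 m from the base axis. Payload 6.8 kg.
Tool frame: the origin (TCP) lies on the front face of the gripper's body, between the roots of the fingers; the fingertips stand 73 mm ahead of it and the grasp point (between the pads) lies 54 mm ahead of it; z points along the fingers, y is the direction in which the jaws open and shut (so a half turn about z gives the same grasp; the last joint's range is limited). The gripper opens to 85 mm and grips with 20 to 120 N. Pads are 22 mm wide; open, the fingers measure 114 mm over their backs; the gripper's body (76 mm by 85 mm) begins 54 mm behind the grasp point. The pads swing forward as they close: fully open they stand 13 mm farther back than shut.
Start: joints at [1.234, 0.477, 0.022, 1.555, -0.011, 1.109, -0.083], TCP at [0.153, -0.657, 0.304] pointing down, gripper open.
Joint ranges: [-2.96, 2.96], [-0.34, 2.1], [-1.41, 1.46], [0.24, 2.44], [-1.37, 4.51], [0.17, 1.92], [-2.96, 2.96]. Speed limits (rad/s): [2.39, 2.39, 3.14, 3.14, 3.14, 3.14, 3.14].

### API

Orientations are given as a unit quaternion [w, x, y, z].
In Python, from station import get_obs, read_camera, hand_in, spot_in, cut_out, spot_point gives the robot as it stands. The module is installed in compiled form; this text tells all that it offers.
- The arm moves only by the tool move_arm, never from a script. Its arguments are lists of equal length, an entry for each row: "gripper": the opening, from 0 (shut) to 1 (fully open); "xyz": the shift along the tool's x, y, z in cm, a list of three; "twist": the turn about the tool's z in rad. A call has 1 to 5 rows; each row is the pose to reach, as a shift and turn from the pose commanded when the call began, along the tool's axes at that moment; what a row does not reach only later rows make up. A row lasts 1/12 s, in which the tool goes at most 41.7 mm and 7.16 degrees, less where a joint would pass 70% of its speed; a pose out of reach is approached as far as the arm can. A call with a gripper value outside its range is refused whole. The fingers move at their own pace and stop on an object; "squeeze" is the grip in N (left out, the last holds). Time passes only in rows, so rows that repeat a pose let the fingers close. It gives the time, the measured TCP pose, the force and the opening at its end, in the units of the state.
- get_obs(): the state, without advancing time (a new reading comes with each control period).
- read_camera(name): name is "scene" or "side" or "wrist"; returns a dict with "pixels" (480x640x3 uint8, red, green, blue), "fx", "fy", "cx", "cy" (pixels), "R" (3x3) and "t" (3): a world point X has camera coordinates R X + t. Camera axes: x right, y down, z forward; pixel columns grow to the right and rows downward; lengths in m; the calibration is good to about 2 mm. A picture is of the moment at which its call begins. There is no depth.
- hand_in(): hands the job in, once; it reports no verdict.
Trained networks look in the newest picture that a camera, given by its name, has taken for a name from the list of things; names that differ only in an ending like _2 or _b are one class to them, and where a whole thing is asked for, a point or a joint stands for the part that bears it (a point fixed in the world has none). Each returns a list of dicts, best first, with "p" (0 to 1); they miss things now and then, are a little off and sometimes report something else, mostly with a low value. They report only what shows in the picture. A call takes as long as a camera call.
- spot_in(query, camera): "centre" ([x, y, z] in m, in world coordinates, good to about 4 mm: the middle of the surface that is visible of it).
- cut_out(query, camera): "pixels" (480x640 bool, what is visible of it).
- spot_point(query, camera): "centre" ([x, y, z] in m, in world coordinates, good to about 4 mm: a listed point, or the origin of a listed thing).
The state is a dict: "t": time; "q": joint angles; "joint_vel": joint speeds; "joint_torque": joint torques, N m; "eef_pos": TCP position; "tool_rot": TCP orientation; "contact_force": force on the tool from outside, world axes, zero at the start; "torque": the same for the moment, N m; "gripper_width": opening from 0.0 (shut) to 1.0 (fully open).
Only numpy, scipy, OpenCV 4.12 (cv2) and the standard library are available. Lean on these libraries where they do the work, as an engineer would, in place of code of your own. Each camera call takes 0.05 s, during which the arm holds its last target.

### The job

Lay the longer of the two connecting rods flat on the sloping inspection stand so that it points straight up the slope, big end at the bottom, with the flat foot of the big end resting against the ledge at about the middle of the ledge's width. Let go of it there, and leave the shorter rod where it lies.

Things in the scene. Friction and masses are not known exactly. Their poses are not given: they have to be found in the camera images.
- rod_grip (a point): Longer steel connecting rod, lying flat: 184 mm long, 22 mm thick, 0.5 kg. Big end ring 66 mm (74 over bolt shoulders), small end ring 34 mm, straight shank 20 mm wide. Point: on the shank, half-way up (11 mm above the bench), balance point 24 mm towards the big end; shank free 27 mm towards the big end, 53 mm towards the small. x: along the rod, big end to small; y: across; z: up.
- rod_foot (a point): Centre of the flat foot (46 mm wide, 22 mm thick) at the very end of the long rod's big end, half-way up its thickness; 97 mm from rod_grip along the rod's -x. Same axes as rod_grip.
- stand_stop (a point): Fixed inspection stand: slope 150 mm wide, 195 long, tilted 20 deg, low edge nearer the robot, ledge 14 mm proud across the low edge. Point: on the slope's face at the foot of the ledge, mid-width, 38 mm above the bench. x: straight up the slope, in its face; y: along the ledge; z: square out of the slope. Slick (friction about 0.2): a part let go on it slides down until the ledge stops it.
- short_rod_grip (a point): The shorter connecting rod, a bystander of the same form: 124 mm long, 18 mm thick, 52 mm over its big end. This point is on its shank, 9 mm above the bench. Axes as for the long rod; its ends lie 68 mm away along -x (big end) and 56 mm away along x (small end).

How it is judged:
By the outcome, as a careful person would: the job done as asked, in the order asked, and still so for the second after the job is handed in, with the robot touching nothing.
It also fails if it takes over 40 s, if anything falls off the work surface, if the arm or the gripper's body presses on something with over 40 N, if the wrist force passes 120 N, or if a joint passes its speed limit or range.

## Working session

There is one attempt and no reset: what is moved stays moved. The work goes in short steps, Python scripts to look and compute and a tool call to move; the robot and the scene stay as the last step left them, time stands still between calls to the robot, and variables do not carry over. Pictures are saved under pics/ and viewed, and the job is handed in when it is done.

Besides the shell and the picture viewer there is one more tool, called after "Emit:" by a JSON object that holds its "api" and its "payload". move_arm: Moves the arm, as the interface text tells. Its arguments: {"type":"object","properties":{"gripper":{"type":"array","items":{"type":"number"}},"xyz":{"type":"array","items":{"type":"array","items":{"type":"number"}}},"twist":{"type":"array","items":{"type":"number"}},"squeeze":{"type":"number"}},"required":["gripper","xyz","twist"]}

```bash
mkdir -p pics; cat > h.py <<'E'
from station import *
import numpy as np, cv2
def snap(n,f):
    c=read_camera(n); cv2.imwrite('pics/'+f,c['pixels'][:,:,::-1].copy()); return c
def proj(c,X):
    p=np.array(c['R'])@np.array(X)+np.array(c['t']); return np.array([c['fx']*p[0]/p[2]+c['cx'],c['fy']*p[1]/p[2]+c['cy']])
def back(c,uv,z):
    R=np.array(c['R']);t=np.array(c['t']);o=-R.T@t
    d=R.T@np.array([(uv[0]-c['cx'])/c['fx'],(uv[1]-c['cy'])/c['fy'],1.]); return o+d*(z-o[2])/d[2]
E
python3 - <<'E'
from h import *
o=get_obs(); print({k:np.round(v,3) for k,v in o.items()})
for n in('scene','side','wrist'):
    c=snap(n,n+'0.png'); print(n,np.round(-np.array(c['R']).T@np.array(c['t']),3))
    for q in('rod_grip','rod_foot','stand_stop','short_rod_grip'):
        print(q,[(np.round(d['centre'],3),round(d['p'],2)) for d in spot_point(q,n)][:3])
E
```

```text
{'t': np.float64(0.0), 'q': array([ 1.234,  0.478,  0.022,  1.556, -0.012,  1.109, -0.083]), 'joint_vel': array([-0.001, -0.001,  0.   , -0.001, -0.   ,  0.001, -0.001]), 'joint_torque': array([-1.0000e-03, -5.9644e+01,  1.6070e+00, -2.8120e+01,  1.2000e-02,
        9.0000e-03, -0.0000e+00]), 'eef_pos': array([ 0.153, -0.657,  0.303]), 'tool_rot': array([-0.001,  0.993,  0.114, -0.   ]), 'contact_force': array([ 0.718, -0.326,  0.954]), 'torque': array([ 0.029, -0.004, -0.058]), 'gripper_width': np.float64(1.0)}
scene [0.933 0.428 0.52 ]
rod_grip [(array([ 0.504, -0.301,  0.016]), 0.98)]
rod_foot []
stand_stop [(array([0.525, 0.221, 0.035]), 0.92)]
short_rod_grip [(array([ 0.552, -0.093,  0.009]), 0.92)]
side [0.337 0.757 0.602]
rod_grip [(array([ 0.506, -0.303,  0.008]), 0.73)]
rod_foot [(array([ 0.409, -0.318,  0.016]), 0.67)]
stand_stop [(array([0.526, 0.219, 0.04 ]), 0.77)]
short_rod_grip [(array([ 0.552, -0.094,  0.004]), 0.77)]
wrist [ 0.232 -0.639  0.374]
rod_grip []
rod_foot []
stand_stop []
short_rod_grip []
```

View pics/scene0.png

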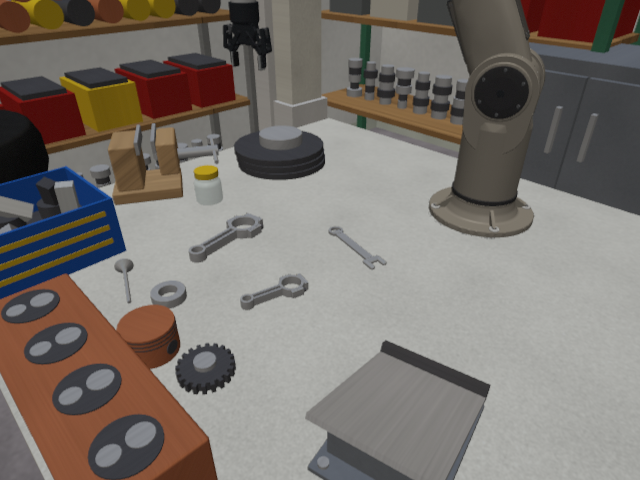

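View pics/side0.png

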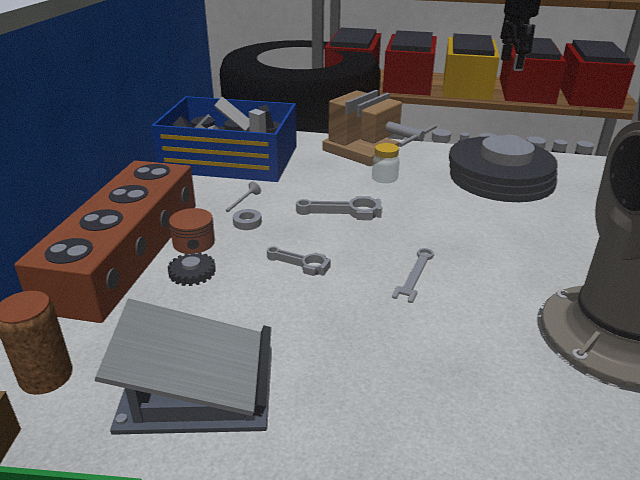

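View pics/wrist0.png

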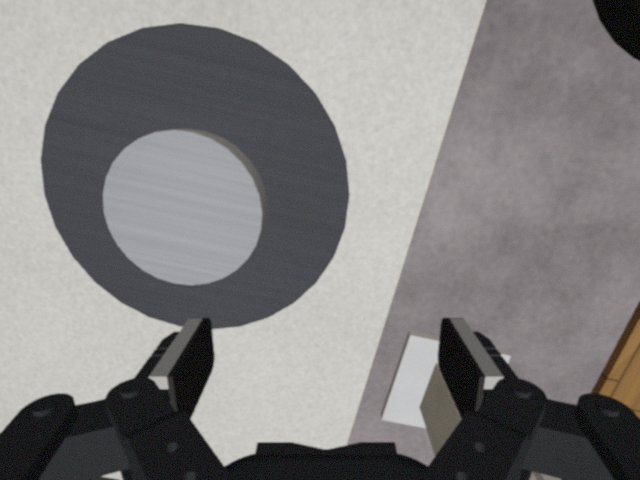

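The long rod is at scene (228,237), with its big end to the upper right. The stand is at (400,410), with its dark ledge running from (385,348) to (488,385). The shorter rod is at (275,291). Next I'll measure the axes.

```bash
python3 - <<'E'
from h import *
for n in('scene','side'):
    c=read_camera(n)
    for q,z in(('rod_grip',.022),('short_rod_grip',.018)):
        m=cut_out(q,n)
        for d in m[:2]:
            M=d['pixels']; v,u=np.nonzero(M)
            P=np.array([back(c,(a,b),z-.006)[:2] for a,b in zip(u,v)])
            mu=P.mean(0); w,V=np.linalg.eigh(np.cov(P.T)); ax=V[:,1]*np.sign(V[0,1])
            s=(P-mu)@ax
            print(n,q,round(d['p'],2),len(u),'mean',mu.round(4),'yaw',np.degrees(np.arctan2(ax[1],ax[0])).round(2),'ends',(mu+ax*s.min()).round(4),(mu+ax*s.max()).round(4),'len',np.ptp(s).round(4))
    for q in('stand_stop',):
        for d in cut_out(q,n)[:1]:
            print(d['p'],d['pixels'].sum())
    p=c['pixels'][:,:,::-1].copy()
    r=(270,490,330,480) if n=='scene' else (80,290,280,440)
    i=cv2.resize(p[r[2]:r[3],r[0]:r[1]],None,fx=3.5,fy=3.5,interpolation=cv2.INTER_CUBIC); cv2.imwrite(f'pics/st_{n}.png',i)
E
```

```text
scene rod_grip 0.77 1334 mean [ 0.5019 -0.2947] yaw 12.29 ends [ 0.4112 -0.3145] [ 0.6063 -0.272 ] len 0.1997
0.62 14956
side rod_grip 0.64 1442 mean [ 0.4913 -0.2957] yaw 11.24 ends [ 0.4077 -0.3123] [ 0.5921 -0.2757] len 0.1881
side rod_grip 0.48 13776 mean [0.6399 0.1972] yaw -17.01 ends [0.495  0.2415] [0.8064 0.1462] len 0.3256
side short_rod_grip 0.79 924 mean [ 0.5354 -0.0863] yaw -15.76 ends [ 0.4799 -0.0706] [ 0.6081 -0.1068] len 0.1332
0.96 13839
```

View pics/st_scene.png

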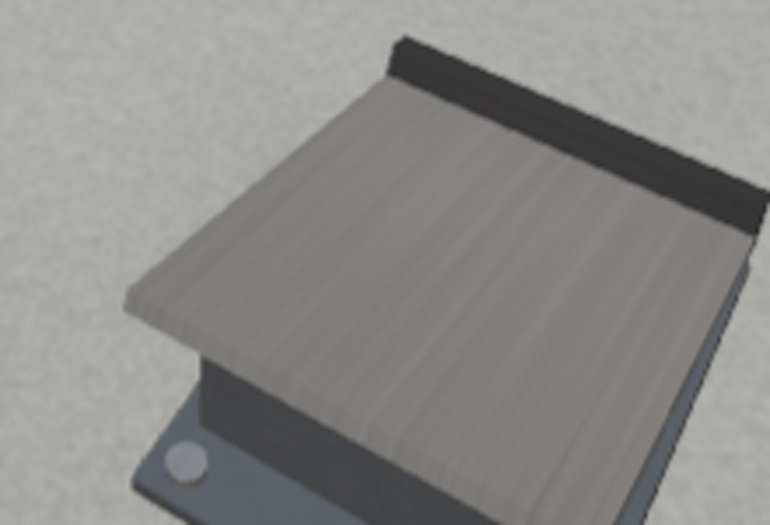

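View pics/st_side.png

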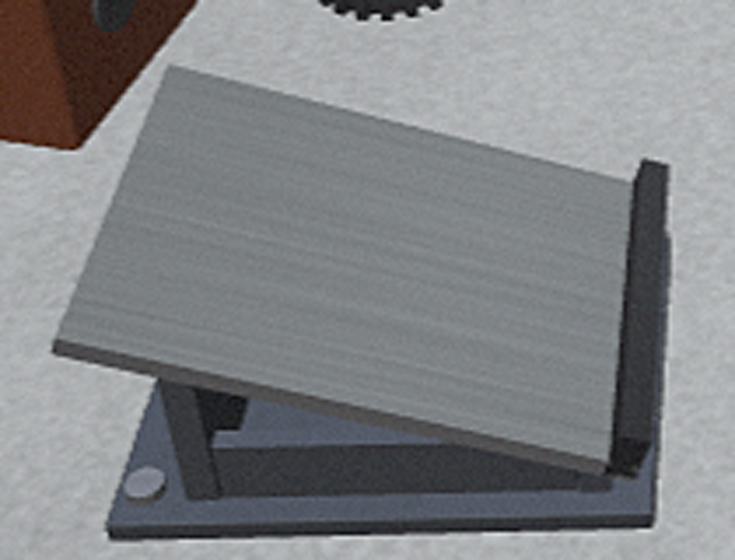

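```bash
cat >> h.py <<'E'
from scipy.optimize import least_squares
from scipy.spatial.transform import Rotation as Rt
def toolR():
    q=get_obs()['tool_rot']; return Rt.from_quat(np.r_[q[1:],q[0]]).as_matrix()
def delta(target,yaw):
    """cm shift in tool axes, twist so that tool y is perpendicular to yaw (tool x along +-yaw)"""
    o=get_obs(); R=toolR(); d=R.T@(np.array(target)-o['eef_pos'])*100
    xa=np.arctan2(R[1,0],R[0,0]); e=(yaw-xa+np.pi/2)%np.pi-np.pi/2
    print('pos',o['eef_pos'].round(4),'toolx yaw deg',np.degrees(xa).round(2),'tool z',R[:,2].round(3),'shift cm',d.round(2),'twist (tool z down => -)',round(-e,4),'q7',o['q'][6].round(3))
E
python3 - <<'E'
from h import *
cs={n:read_camera(n) for n in('scene','side')}
obs=[('scene',(0,-75),(380.9,352)),('scene',(0,75),(484.9,396.9)),('scene',(195,-75),(307.1,413.4)),
('side',(195,-75),(128.6,299.1)),('side',(195,75),(95.7,378.6)),('side',(0,-75),(260.6,332.6)),('side',(0,75),(253.4,412.9))]
def pt(p,a):
    x,y,yaw,z=p; s,w=np.array(a)/1000; t=np.radians(20)
    return [x+s*np.cos(t)*np.cos(yaw)-w*np.sin(yaw),y+s*np.cos(t)*np.sin(yaw)+w*np.cos(yaw),z+s*np.sin(t)]
f=lambda p:np.concatenate([proj(cs[n],pt(p,a))-np.array(uv) for n,a,uv in obs])
r=least_squares(f,[.525,.22,-.2,.038]); print(r.x.round(4),np.degrees(r.x[2]),r.fun.round(1))
delta([.50,-.30,.29],np.radians(10.5))
E
```

```text
[0.5265 0.2198 0.2312 0.0358] 13.247267998804507 [-0.8 -0.4  0.8  1.3 -0.1 -0.3 -0.6  0.3  0.4 -0.6 -0.1  0.2  0.8 -0.3]
pos [ 0.1531 -0.6574  0.3039] toolx yaw deg 13.11 tool z [ 0.  0. -1.] shift cm [ 41.89 -26.94   1.39] twist (tool z down => -) 0.0456 q7 -0.083
```

Emit:
{"api": "move_arm", "payload": {"gripper": [1,1,1,1,1], "xyz": [[3.3,-2.1,0],[6.6,-4.2,0],[9.9,-6.3,0],[13.2,-8.4,0],[16.5,-10.5,0]], "twist": [0,0,0,0,0]}}

```text
t: 1.67
eef_pos: [0.291, -0.5163, 0.3041]
tool_rot: [0.0, 0.993, 0.114, 0.0]
contact_force: [0.8, 0.7, 0.6]
gripper_width: 1.003
```

Emit:
{"api": "move_arm", "payload": {"gripper": [1,1,1,1,1], "xyz": [[3.3,-2.1,0],[6.6,-4.2,0],[9.9,-6.3,0],[13.2,-8.4,0],[16.5,-10.5,0]], "twist": [0,0,0,0,0]}}

```text
t: 2.08
eef_pos: [0.4279, -0.3766, 0.3042]
tool_rot: [0.0, 0.993, 0.114, 0.0]
contact_force: [-0.4, 0.4, -0.1]
gripper_width: 1.001
```

Emit:
{"api": "move_arm", "payload": {"gripper": [1,1,1,1], "xyz": [[3.0,-2,0.5],[6.5,-4,1],[8.5,-5.9,1.4],[8.5,-5.9,1.4]], "twist": [0.045,0.045,0.045,0.045]}}

```text
t: 2.42
eef_pos: [0.5006, -0.2941, 0.2893]
tool_rot: [-0.002, 0.995, 0.097, 0.001]
contact_force: [0.4, 1.0, 0.5]
gripper_width: 1.001
```

```bash
python3 - <<'E'
from h import *
c=snap('wrist','wrist1.png')
delta([.50,-.30,.29],np.radians(10.5))
for q in('rod_grip','rod_foot'): print(q,[(np.round(d['centre'],4),round(d['p'],2)) for d in spot_point(q,'wrist')])
for d in cut_out('rod_grip','wrist')[:1]:
    v,u=np.nonzero(d['pixels']); print(d['p'],len(u))
    np.save('m.npy',d['pixels'])
    P=np.array([back(c,(a,b),.02)[:2] for a,b in zip(u,v)]);mu=P.mean(0);w,V=np.linalg.eigh(np.cov(P.T));ax=V[:,1]*np.sign(V[0,1]);s=(P-mu)@ax
    print(mu,np.degrees(np.arctan2(ax[1],ax[0])),mu+ax*s.min(),mu+ax*s.max(),np.ptp(s))
E
```

```text
pos [ 0.4985 -0.2974  0.2895] toolx yaw deg 10.93 tool z [ 0.     0.002 -1.   ] shift cm [ 0.1   0.28 -0.05] twist (tool z down => -) 0.0076 q7 -1.006
rod_grip [(array([ 0.5094, -0.3007,  0.0076]), 0.69)]
rod_foot [(array([ 0.4093, -0.3172,  0.0106]), 0.73)]
0.7 6219
[ 0.49126481 -0.30307432] 9.840050073146633 [ 0.41184691 -0.31684935] [ 0.59443215 -0.28517995] 0.18531141122397288
```

View pics/wrist1.png

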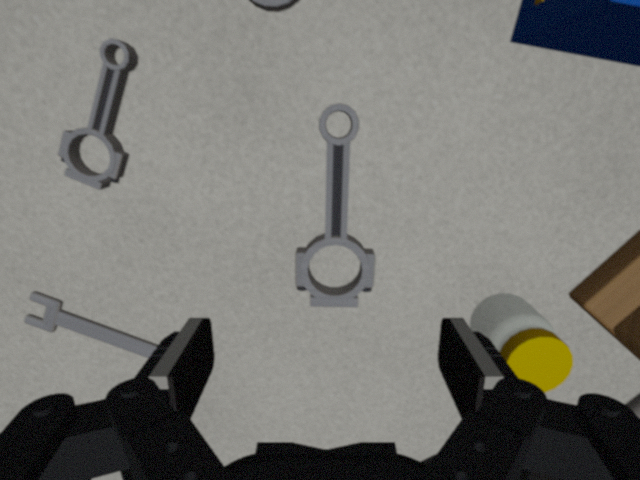

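The wrist view shows the long rod centred, with its small ring at (339,123), big ring at (335,266), and foot edge at (334,305). The rest of the view is clear for the fingers.

```bash
python3 - <<'E'
from h import *
c=read_camera('wrist')
s,b,f=[back(c,p,.022) for p in((339,123),(335,266),(334,304))]
d=s-b; print(s,b,f,np.degrees(np.arctan2(d[1],d[0])),np.linalg.norm(d),np.linalg.norm(s-f))
yaw=np.arctan2(d[1],d[0]); u=np.array([np.cos(yaw),np.sin(yaw)])
# small end tip = 17mm beyond s ; foot at -97 from grip, tip at +87
g1=s[:2]+u*(.017-.087); g2=f[:2]+u*.097; print(g1,g2)
g=(g1+g2)/2; print(g)
delta([*g,.20],yaw); delta([*g,.079],yaw)
E
```

```text
[ 0.57296336 -0.29932626  0.022     ] [ 0.44828245 -0.31978556  0.022     ] [ 0.4099033  -0.32614427  0.022     ] 9.318803498067464 0.1263483813054158 0.16525068993336758
[ 0.50388718 -0.3106612 ] [ 0.50562315 -0.31043729]
[ 0.50475517 -0.31054925]
pos [ 0.4953 -0.3029  0.2901] toolx yaw deg 10.39 tool z [-0.    -0.001 -1.   ] shift cm [0.79 0.92 9.01] twist (tool z down => -) 0.0187 q7 -1.006
pos [ 0.4953 -0.3029  0.2901] toolx yaw deg 10.39 tool z [-0.    -0.001 -1.   ] shift cm [ 0.8   0.91 21.11] twist (tool z down => -) 0.0187 q7 -1.006
```

The arm was still settling between those two pictures, so those pixels don't match that pose. I'll measure again from a fresh image.

```bash
python3 - <<'E'
from h import *
c=read_camera('wrist');c=read_camera('wrist');c=snap('wrist','wrist2.png')
g=cv2.cvtColor(c['pixels'],cv2.COLOR_RGB2GRAY)
cv2.imwrite('pics/w2c.png',cv2.resize(c['pixels'][80:320,270:410,::-1].copy(),None,fx=2.5,fy=2.5))
np.savez('c.npz',**{k:c[k] for k in('fx','fy','cx','cy','R','t')})
print(get_obs()['eef_pos'],[(np.round(d['centre'],4),round(d['p'],2)) for q in('rod_grip','rod_foot') for d in spot_point(q,'wrist')])
E
```

```text
[ 0.49551336 -0.30262606  0.2901084 ] [(array([ 0.4124, -0.3172,  0.0065]), 0.59)]
```

View pics/w2c.png

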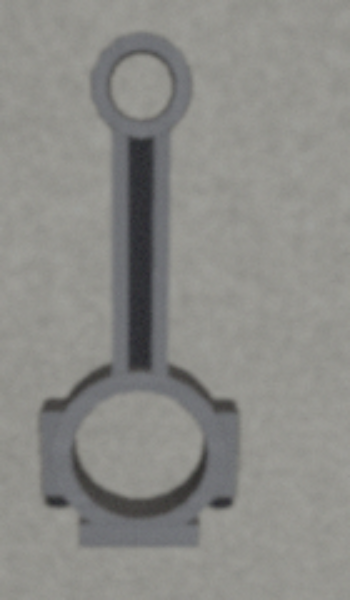

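```bash
python3 - <<'E'
from h import *
c=np.load('c.npz')
s,f=[back(c,p,.022) for p in((326.4,113.2),(325.7,298))]
d=s-f; print(s,f,np.degrees(np.arctan2(d[1],d[0])),np.linalg.norm(d))
yaw=np.arctan2(d[1],d[0]); u=np.array([np.cos(yaw),np.sin(yaw)])
g1=s[:2]+u*(.017-.087); g2=f[:2]+u*.097; print(g1,g2)
g=(g1+g2)/2; print(g)
delta([*g,.20],yaw); delta([*g,.079],yaw)
E
```

```text
[ 0.57856984 -0.28809106  0.022     ] [ 0.41455674 -0.31739696  0.022     ] 10.130716099942893 0.16661072011796277
[ 0.50966121 -0.30040367] [ 0.51004442 -0.3003352 ]
[ 0.50985281 -0.30036943]
pos [ 0.4958 -0.3021  0.29  ] toolx yaw deg 10.44 tool z [ 0. -0. -1.] shift cm [1.42 0.08 9.  ] twist (tool z down => -) 0.0054 q7 -1.006
pos [ 0.4958 -0.3021  0.29  ] toolx yaw deg 10.44 tool z [ 0. -0. -1.] shift cm [ 1.42  0.08 21.1 ] twist (tool z down => -) 0.0054 q7 -1.006
```

Emit:
{"api": "move_arm", "payload": {"gripper": [1,1,1,1,1], "xyz": [[0.7,0.1,3.5],[1.4,0.1,7],[1.4,0.1,10.5],[1.4,0.1,14],[1.4,0.1,17]], "twist": [0.005,0.005,0.005,0.005,0.005]}}

```text
t: 3.33
eef_pos: [0.5096, -0.2998, 0.1179]
tool_rot: [-0.0, 0.996, 0.089, -0.0]
contact_force: [1.2, -0.3, -0.1]
gripper_width: 1.001
```

Emit:
{"api": "move_arm", "payload": {"gripper": [0.6,0.6,0.6,0.6,0.6], "xyz": [[0,0,2],[0,0,3.5],[0,0,4.1],[0,0,4.1],[0,0,4.1]], "twist": [0,0,0,0,0]}}

```text
t: 3.75
eef_pos: [0.5105, -0.3001, 0.0794]
tool_rot: [0.0, 0.996, 0.089, 0.0]
contact_force: [-0.1, 0.5, 0.3]
gripper_width: 0.6
```

```bash
python3 - <<'E'
from h import *
c=snap('wrist','wrist3.png'); delta([.5099,-.3004,.079],np.radians(10.13)); print(get_obs()['contact_force'],get_obs()['gripper_width'])
E
```

```text
pos [ 0.5109 -0.3003  0.08  ] toolx yaw deg 10.22 tool z [ 0.002 -0.001 -1.   ] shift cm [-0.1 -0.   0.1] twist (tool z down => -) 0.0016 q7 -1.082
[ 0.15297336 -0.33202434  1.12794669] 0.604015645898596
```

View pics/wrist3.png

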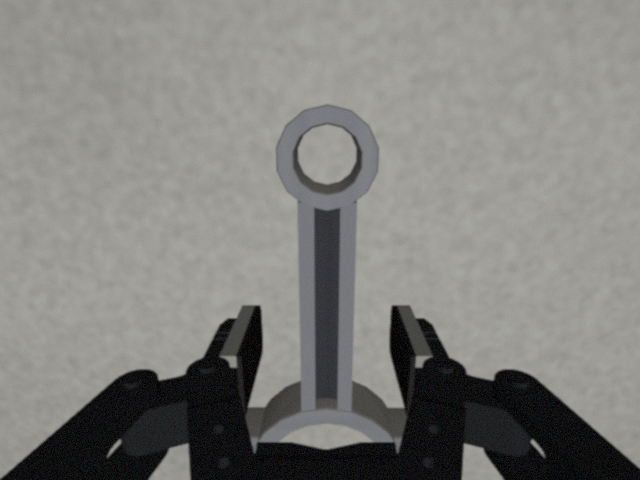

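The fingers straddle the shank evenly: pads at columns 250 and 403, shank at 327. I'll close the gripper.

Emit:
{"api": "move_arm", "payload": {"gripper": [0.1,0.1,0.1,0.1,0.1], "xyz": [[0,0,0],[0,0,0],[0,0,0],[0,0,0],[0,0,0]], "twist": [0,0,0,0,0], "squeeze": 60}}

```text
t: 4.22
eef_pos: [0.5109, -0.3002, 0.0802]
tool_rot: [0.001, 0.996, 0.089, 0.001]
contact_force: [-1.1, 0.5, 6.1]
gripper_width: 0.213
```

Emit:
{"api": "move_arm", "payload": {"gripper": [0.1,0.1,0.1,0.1,0.1], "xyz": [[0,0,0],[0,0,0],[0,0,-1],[0,0,-2.5],[0,0,-4]], "twist": [0,0,0,0,0]}}

```text
t: 4.63
eef_pos: [0.5093, -0.2992, 0.119]
tool_rot: [-0.001, 0.996, 0.089, -0.001]
contact_force: [0.1, -0.5, -4.9]
gripper_width: 0.216
```

```bash
python3 - <<'E'
from h import *
read_camera('wrist');c=snap('side','side4.png');o=get_obs();print(o['eef_pos'],o['contact_force'],o['gripper_width'])
i=c['pixels'][100:280,240:460,::-1].copy();cv2.imwrite('pics/side4c.png',cv2.resize(i,None,fx=3.5,fy=3.3))
E
```

```text
[ 0.51124268 -0.30024475  0.12117354] [ 1.17419779 -0.27753019 -5.25806077] 0.21465380236571738
```

View pics/side4c.png

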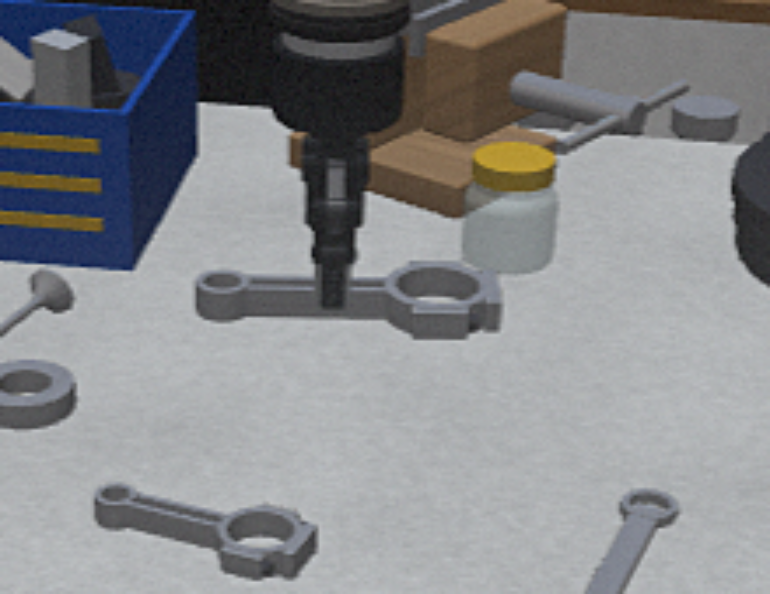

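The rod is held level and the force reads 5 N, about its weight. Now I'll carry it to above the stand.

```bash
python3 - <<'E'
from h import *
y=np.radians(13.25);u=np.array([np.cos(y),np.sin(y)])
g=np.array([.5265,.2198])+.096*u; print(g)
delta([*g,.24],y)
E
```

```text
[0.61994441 0.24180324]
pos [ 0.5112 -0.3002  0.1212] toolx yaw deg 10.24 tool z [ 0.003 -0.002 -1.   ] shift cm [ 20.37 -51.38 -11.93] twist (tool z down => -) -0.0526 q7 -1.071
```

Emit:
{"api": "move_arm", "payload": {"gripper": [0.1,0.1,0.1,0.1,0.1], "xyz": [[0,0,-3],[0,0,-6],[1,-2.6,-9],[2,-5.2,-12],[3.2,-8,-12]], "twist": [0,0,0,0,0]}}

```text
t: 5.15
eef_pos: [0.5296, -0.2161, 0.2442]
tool_rot: [0.002, 0.996, 0.088, 0.004]
contact_force: [2.0, -0.7, -4.9]
gripper_width: 0.213
```

Emit:
{"api": "move_arm", "payload": {"gripper": [0.1,0.1,0.1,0.1,0.1], "xyz": [[1.2,-3.2,0],[2.4,-6.4,0],[3.6,-9.6,0],[4.8,-12.8,0],[6.2,-16,0]], "twist": [0,0,0,0,0]}}

```text
t: 5.57
eef_pos: [0.559, -0.0454, 0.2379]
tool_rot: [0.0, 0.996, 0.089, -0.001]
contact_force: [1.3, -0.4, -6.6]
gripper_width: 0.213
```

Emit:
{"api": "move_arm", "payload": {"gripper": [0.1,0.1,0.1,0.1,0.1], "xyz": [[1.2,-3.2,0],[2.4,-6.4,0],[3.6,-9.6,0],[4.8,-12.8,0],[6.0,-16,0]], "twist": [-0.01,-0.02,-0.03,-0.04,-0.05]}}

```text
t: 5.98
eef_pos: [0.5899, 0.1226, 0.2377]
tool_rot: [0.0, 0.993, 0.114, -0.001]
contact_force: [1.5, 0.0, -5.8]
gripper_width: 0.216
```

Emit:
{"api": "move_arm", "payload": {"gripper": [0.1,0.1,0.1,0.1,0.1], "xyz": [[1.2,-2.5,0],[2.4,-5,0],[3.6,-7.5,0],[4.3,-9,0],[4.3,-9,0]], "twist": [0,0,0,0,0]}}

```text
t: 6.4
eef_pos: [0.6111, 0.2241, 0.238]
tool_rot: [-0.002, 0.993, 0.117, -0.0]
contact_force: [-0.2, 0.7, -5.0]
gripper_width: 0.215
```

```bash
python3 - <<'E'
from h import *
for i in range(6):read_camera('wrist')
c=snap('side','side5.png');d=snap('wrist','wrist5.png')
y=np.radians(13.25);delta([.61994441,.24180324,.19],y); o=get_obs();print(o['contact_force'],o['gripper_width'],o['t'])
E
```

```text
pos [0.6123 0.2173 0.2389] toolx yaw deg 13.01 tool z [-0.    -0.001 -1.   ] shift cm [ 1.3  -2.22  4.88] twist (tool z down => -) -0.0042 q7 -1.922
[-0.91425064  0.28433635 -5.65898773] 0.21524612275748223 6.8
```

View pics/side5.png

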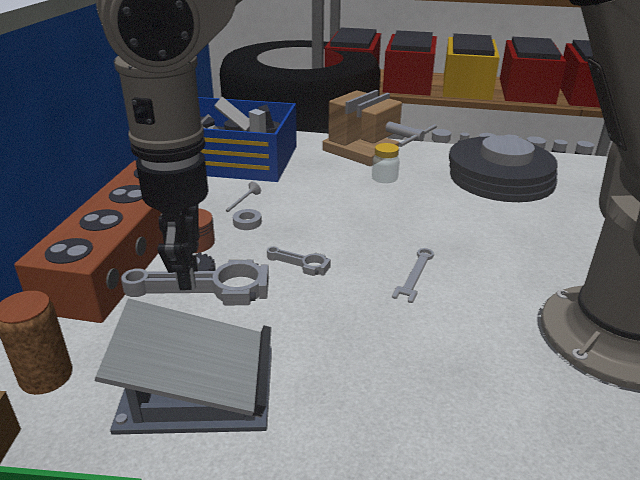

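View pics/wrist5.png

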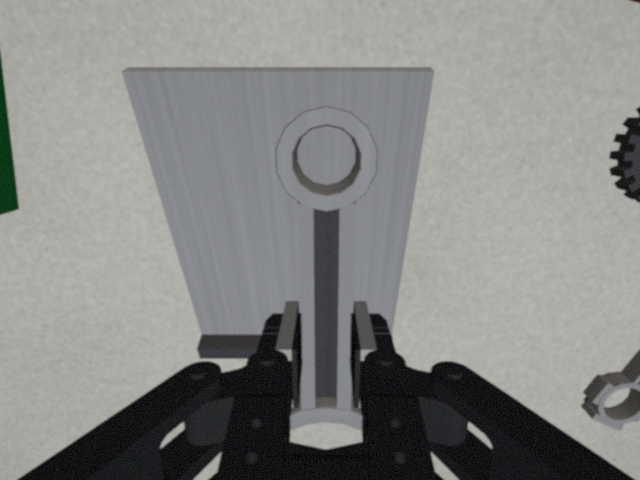

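The rod is level and parallel to the slope in the wrist view, with the stand's top edge horizontal at row 69. I'll shift it sideways to the middle and lower it.

Emit:
{"api": "move_arm", "payload": {"gripper": [0.1,0.1,0.1,0.1,0.1], "xyz": [[1.3,-2.2,0],[1.3,-2.2,1.5],[1.3,-2.2,3],[1.3,-2.2,4.5],[1.3,-2.2,4.5]], "twist": [-0.004,-0.004,-0.004,-0.004,-0.004]}}

```text
t: 7.22
eef_pos: [0.6182, 0.2415, 0.1906]
tool_rot: [0.001, 0.993, 0.116, -0.003]
contact_force: [0.1, -0.7, -6.8]
gripper_width: 0.217
```

```bash
python3 - <<'E'
from h import *
for i in range(3):read_camera('scene')
c=snap('scene','scene6.png');d=snap('wrist','wrist6.png')
y=np.radians(13.25);delta([.61994441,.24180324,.15],y); o=get_obs();print(o['contact_force'],o['gripper_width'],o['t'])
E
```

```text
pos [0.6205 0.2432 0.1953] toolx yaw deg 13.31 tool z [ 0.002  0.001 -1.   ] shift cm [-0.1   0.13  4.53] twist (tool z down => -) 0.0011 q7 -1.963
[-0.42664359 -0.3608711  -5.11645084] 0.21014994799773276 7.4667
```

View pics/scene6.png

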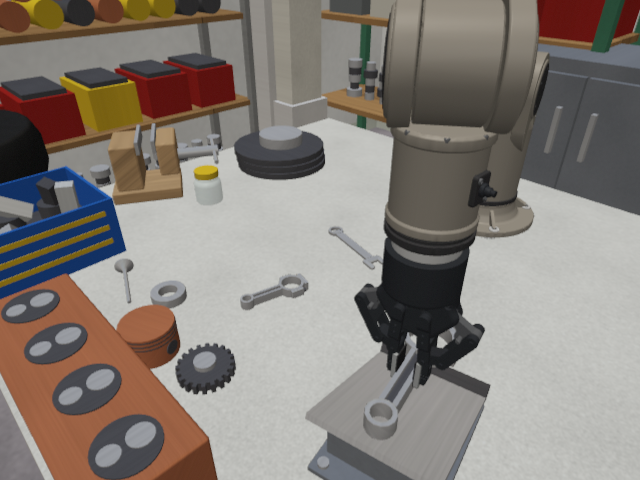

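View pics/wrist6.png

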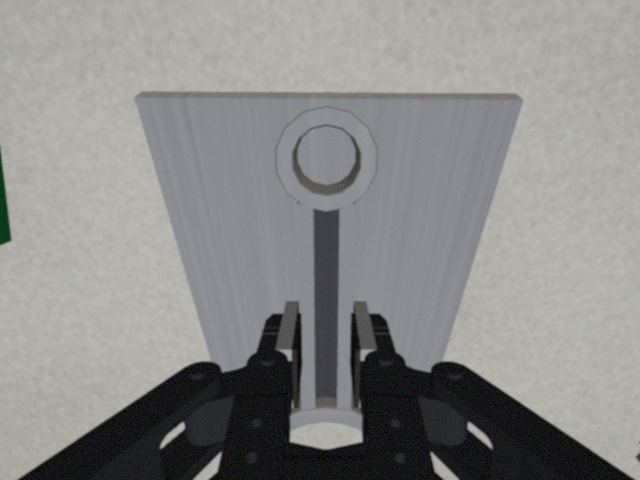

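The rod is centred on the slope (column 327, mid-slope about 328) and parallel to it. Next I'll drop to a light grip and lower slowly, so the small end touches first and tips the rod.

Emit:
{"api": "move_arm", "payload": {"gripper": [0.1,0.1,0.1,0.1,0.1], "xyz": [[0,0.1,0.5],[0,0.1,1.0],[0,0.1,1.4],[0,0.1,1.8],[0,0.1,2.2]], "twist": [0,0,0,0,0], "squeeze": 20}}

```text
t: 7.88
eef_pos: [0.62, 0.242, 0.1719]
tool_rot: [0.0, 0.993, 0.116, 0.0]
contact_force: [-3.5, -1.2, -0.3]
gripper_width: 0.215
```

```bash
python3 - <<'E'
from h import *
c=snap('side','side7.png');i=c['pixels'][230:440,80:300,::-1].copy();cv2.imwrite('pics/side7c.png',cv2.resize(i,None,fx=2.7,fy=2.7))
o=get_obs();print(o['eef_pos'],o['contact_force'],o['gripper_width'],o['t'])
E
```

```text
[0.61975575 0.24194211 0.17090681] [ 0.1491815  -0.74254169 -3.20855673] 0.21101218067023664 7.9333
```

View pics/side7c.png

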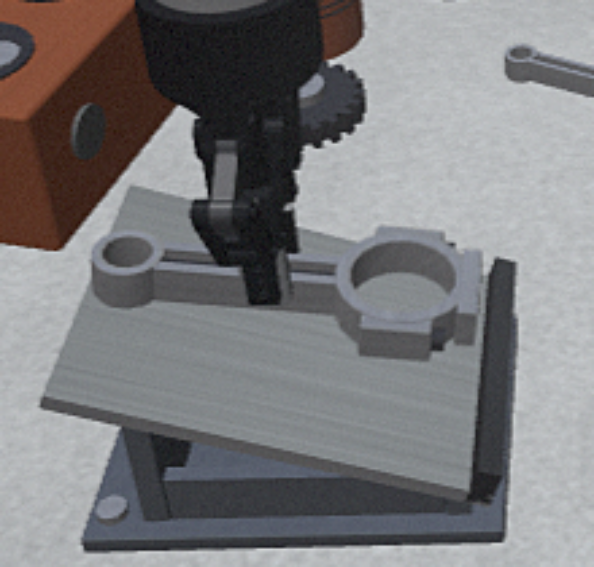

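The small end is on the slope and the rod is tipping. Its big end is still raised and clear of the ledge, so I'll continue down.

Emit:
{"api": "move_arm", "payload": {"gripper": [0.1,0.1,0.1,0.1], "xyz": [[0,0,0.4],[0,0,0.8],[0,0,1.2],[0,0,1.5]], "twist": [0,0,0,0]}}

```text
t: 8.27
eef_pos: [0.6199, 0.2422, 0.1563]
tool_rot: [-0.0, 0.993, 0.116, -0.0]
contact_force: [-3.8, -1.6, -0.8]
gripper_width: 0.218
```

```bash
python3 - <<'E'
from h import *
read_camera('side');c=snap('side','side8.png');i=c['pixels'][230:440,80:300,::-1].copy();cv2.imwrite('pics/side8c.png',cv2.resize(i,None,fx=2.7,fy=2.7))
o=get_obs();print(o['eef_pos'],o['contact_force'],o['gripper_width'],o['t'])
E
```

```text
[0.61981631 0.24197003 0.15611212] [-1.27510203 -0.20602072 -2.29313998] 0.21592284446130205 8.3667
```

View pics/side8c.png

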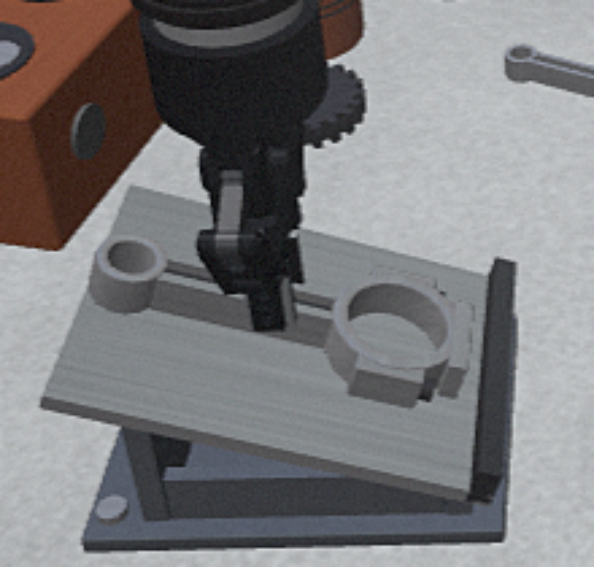

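Emit:
{"api": "move_arm", "payload": {"gripper": [0.1,0.1,0.1,0.1], "xyz": [[0,0,0.2],[0,0,0.4],[0,0,0.4],[0,0,0.4]], "twist": [0,0,0,0]}}

```text
t: 8.7
eef_pos: [0.6199, 0.2421, 0.1553]
tool_rot: [0.0, 0.993, 0.116, 0.0]
contact_force: [-8.4, -4.3, 14.1]
gripper_width: 0.215
```

```bash
python3 - <<'E'
from h import *
c=snap('side','side9.png');i=c['pixels'][230:440,80:300,::-1].copy();cv2.imwrite('pics/side9c.png',cv2.resize(i,None,fx=2.7,fy=2.7))
d=snap('wrist','wrist9.png')
o=get_obs();print(o['eef_pos'],o['contact_force'],o['torque'],o['gripper_width'],o['t'])
E
```

```text
[0.61992229 0.24215341 0.15531162] [-8.73671345 -4.40979909 14.55706929] [-0.83130591  1.44131383  0.09332533] 0.21395972542127067 8.8
```

View pics/side9c.png

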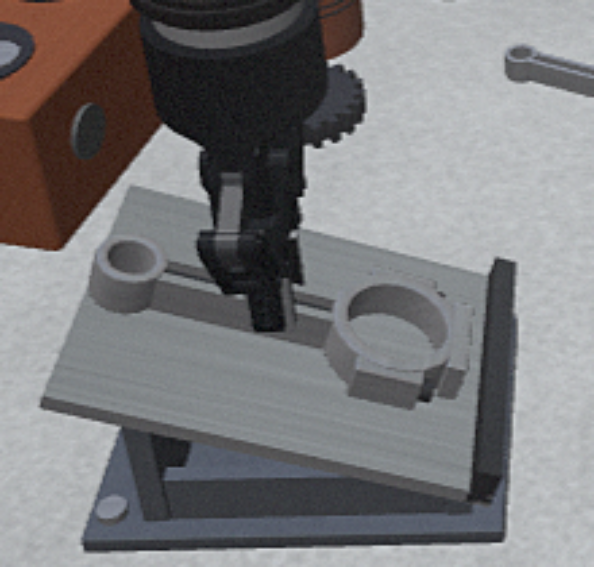

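View pics/wrist9.png

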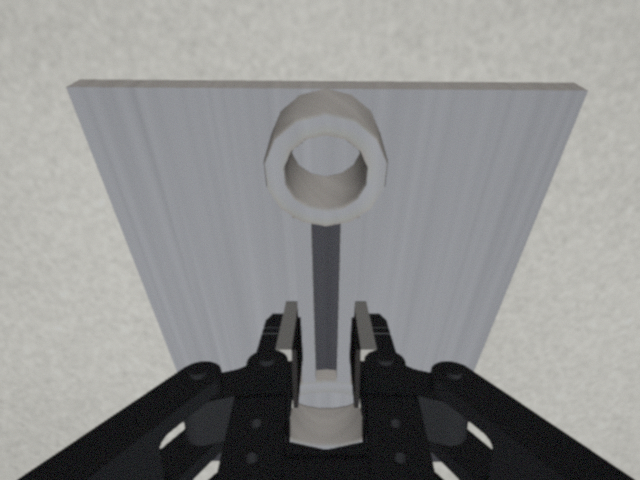

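The rod is flat on the slope: force rose to about 14 N upward, so the big end has landed. I'll ease off the pressure and draw it down the slope to the ledge.

Emit:
{"api": "move_arm", "payload": {"gripper": [0.1,0.1,0.1,0.1,0.1], "xyz": [[0,0,-0.3],[-0.2,0,-0.23],[-0.4,0,-0.15],[-0.6,0,-0.08],[-0.7,0,-0.05]], "twist": [0,0,0,0,0]}}

```text
t: 9.22
eef_pos: [0.6131, 0.2404, 0.1531]
tool_rot: [-0.0, 0.993, 0.116, 0.0]
contact_force: [0.7, 0.1, -2.2]
gripper_width: 0.22
```

```bash
python3 - <<'E'
from h import *
read_camera('side');c=snap('side','side10.png');i=c['pixels'][230:440,80:300,::-1].copy();cv2.imwrite('pics/side10c.png',cv2.resize(i,None,fx=2.7,fy=2.7))
o=get_obs();print(o['eef_pos'],o['contact_force'],o['torque'],o['gripper_width'],o['t'])
E
```

```text
[0.61292146 0.24036659 0.15309168] [-1.21174795  0.36738474 -3.04798243] [ 0.02603924 -0.15385409  0.00633226] 0.21436683081576294 9.3167
```

View pics/side10c.png

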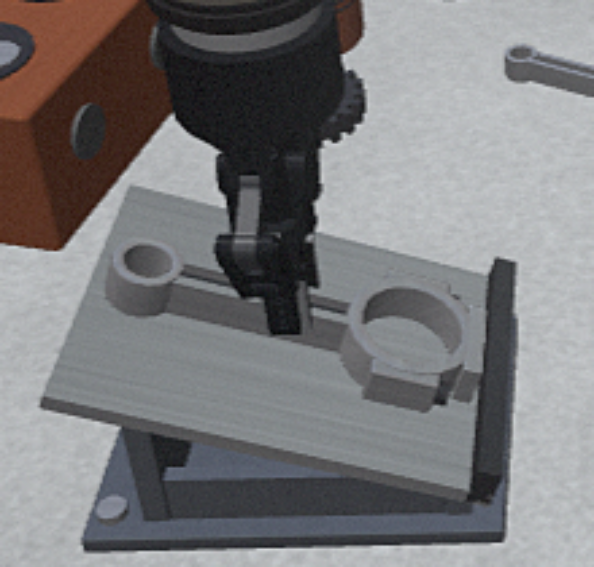

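The foot is now almost at the ledge, so I'll move a little further until it touches.

Emit:
{"api": "move_arm", "payload": {"gripper": [0.1,0.1,0.1,0.1,0.1], "xyz": [[-0.15,0,0.05],[-0.3,0,0.12],[-0.4,0,0.16],[-0.5,0,0.2],[-0.5,0,0.2]], "twist": [0,0,0,0,0]}}

```text
t: 9.73
eef_pos: [0.6093, 0.2394, 0.1517]
tool_rot: [-0.0, 0.993, 0.116, 0.001]
contact_force: [3.6, 0.6, -4.0]
gripper_width: 0.214
```

```bash
python3 - <<'E'
from h import *
c=snap('side','side11.png');i=c['pixels'][230:440,80:300,::-1].copy();cv2.imwrite('pics/side11c.png',cv2.resize(i,None,fx=2.7,fy=2.7))
o=get_obs();print(o['eef_pos'],o['contact_force'],o['torque'],o['gripper_width'],o['t'])
E
```

```text
[0.60924082 0.239473   0.15174645] [ 3.99547345  1.2880455  -4.40990348] [ 0.28183974 -1.21949798 -0.02438762] 0.2139602222829079 9.7833
```

View pics/side11c.png

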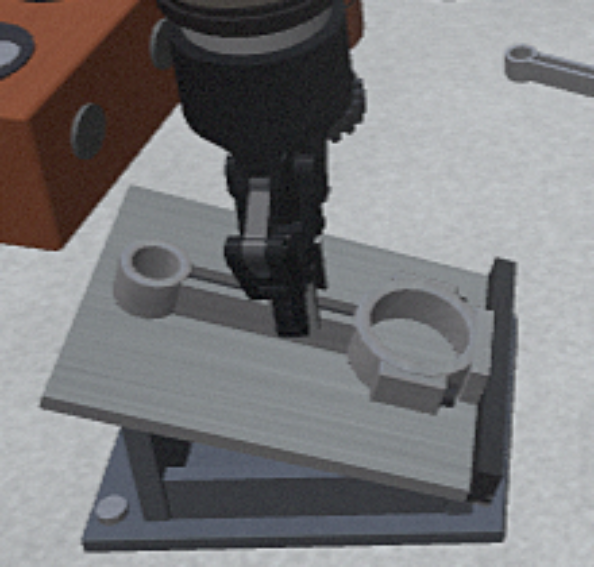

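The foot is against the ledge, with about 4 N of reaction up the slope. I'll open the gripper and retreat straight up.

Emit:
{"api": "move_arm", "payload": {"gripper": [0.3,0.35,0.45,0.6,0.6], "xyz": [[0,0,0],[0,0,0],[0,0,0],[0,0,0],[0,0,0]], "twist": [0,0,0,0,0]}}

```text
t: 10.2
eef_pos: [0.6081, 0.2394, 0.1515]
tool_rot: [0.0, 0.993, 0.116, -0.0]
contact_force: [-0.3, 0.2, -0.9]
gripper_width: 0.599
```

Emit:
{"api": "move_arm", "payload": {"gripper": [0.6,0.6,0.6,0.6,0.6], "xyz": [[0,0,-1],[0,0,-3],[0,0,-6],[0,0,-9],[0,0,-12]], "twist": [0,0,0,0,0]}}

```text
t: 10.62
eef_pos: [0.608, 0.2393, 0.2734]
tool_rot: [-0.0, 0.993, 0.116, -0.0]
contact_force: [0.2, -0.2, -0.1]
gripper_width: 0.601
```

Emit:
{"api": "move_arm", "payload": {"gripper": [0.6,0.6,0.6,0.6,0.6], "xyz": [[-2,0,-2],[-4,0,-4],[-5,0,-6],[-5,0,-6],[-5,0,-6]], "twist": [0,0,0,0,0]}}

```text
t: 11.03
eef_pos: [0.5598, 0.228, 0.3336]
tool_rot: [-0.0, 0.993, 0.116, 0.002]
contact_force: [0.2, 0.2, -0.1]
gripper_width: 0.595
```

```bash
python3 - <<'E'
from h import *
for i in range(5):read_camera('side')
c=snap('side','side12.png');i=c['pixels'][230:440,80:300,::-1].copy();cv2.imwrite('pics/side12c.png',cv2.resize(i,None,fx=2.7,fy=2.7))
d=snap('wrist','wrist12.png');e=snap('scene','scene12.png')
np.savez('c12.npz',**{k:d[k] for k in('fx','fy','cx','cy','R','t')})
o=get_obs();print(o['eef_pos'],o['contact_force'],o['t'])
y=np.radians(13.25);t=np.radians(20)
xs=np.array([np.cos(t)*np.cos(y),np.cos(t)*np.sin(y),np.sin(t)]);ys=np.array([-np.sin(y),np.cos(y),0]);zs=np.cross(xs,ys)
for n in('wrist','side','scene'):
  for q in('rod_grip','rod_foot','stand_stop','short_rod_grip'):
    for r in spot_point(q,n)[:1]:
        v=np.array(r['centre'])-[.5265,.2198,.0375]; print(n,q,round(r['p'],2),np.round(r['centre'],3),'slope frame mm',(1000*np.array([v@xs,v@ys,v@zs])).round(1))
E
```

```text
[0.55971367 0.22770064 0.33051168] [-0.76041487 -0.7383305   0.25095117] 11.4333
wrist rod_foot 0.85 [0.523 0.217 0.048] slope frame mm [-0.  -1.8 11.4]
wrist stand_stop 0.76 [0.529 0.22  0.035] slope frame mm [ 1.7 -0.9 -3.5]
wrist short_rod_grip 0.61 [ 0.55  -0.091  0.009] slope frame mm [ -55.1 -308.4  -10.5]
side rod_grip 0.68 [0.608 0.241 0.079] slope frame mm [93.2  1.6 10.7]
side rod_foot 0.72 [0.52  0.219 0.053] slope frame mm [-0.7  0.8 17.2]
side stand_stop 0.98 [0.527 0.219 0.039] slope frame mm [ 1.  -0.5  0.9]
side short_rod_grip 0.62 [ 0.553 -0.096  0.005] slope frame mm [ -54.8 -313.3  -14.7]
scene rod_grip 0.97 [0.609 0.239 0.086] slope frame mm [96.1 -0.6 16.2]
scene rod_foot 0.92 [0.52  0.221 0.044] slope frame mm [-3.3  2.6  7.8]
scene stand_stop 0.66 [0.525 0.222 0.038] slope frame mm [-0.8  2.3  1.3]
scene short_rod_grip 0.83 [ 0.553 -0.095  0.01 ] slope frame mm [ -52.6 -312.1   -9.6]
```

View pics/side12c.png

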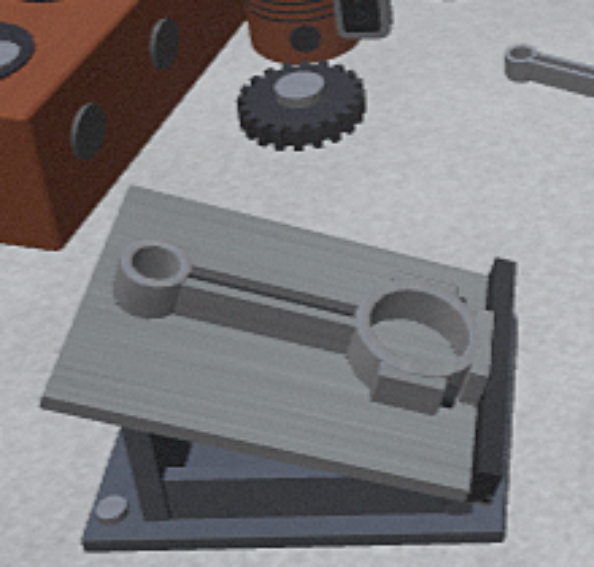

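View pics/wrist12.png

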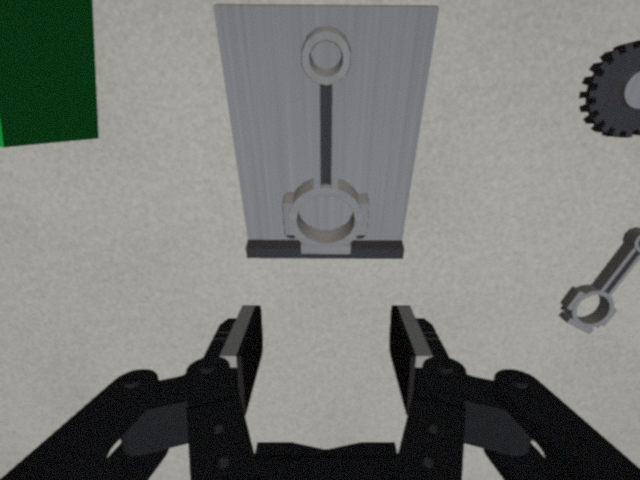

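View pics/scene12.png

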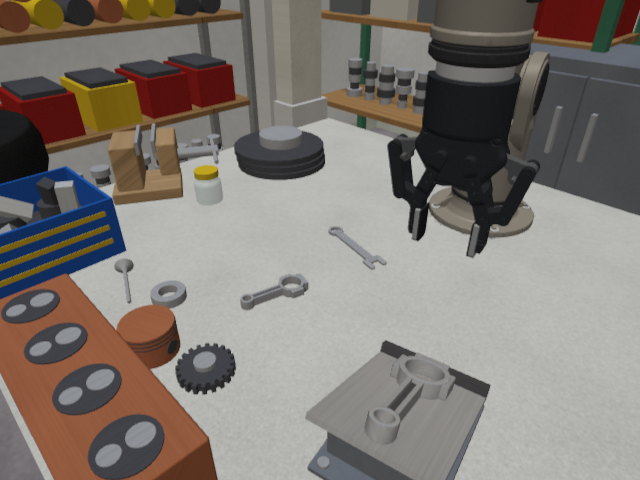

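The wrist view shows the rod straight up the slope: ring centres at columns 326 and 326. The foot, centred at column 326, rests on the ledge, whose middle is at column 325. The short rod hasn't moved and the gripper is clear, so I'll hand in.

```bash
python3 -c "
from station import *
print(hand_in())"
```

```text
the job is handed in; nothing more can be done
None
```

The longer rod is lying flat on the inspection stand, pointing straight up the slope with its big-end foot against the ledge, and I have handed the job in. I gripped it by the shank and lowered it with a light grip, so the small end touched first and tipped the rod flat. I then drew it down until the foot touched the ledge, let go and backed away. It took about 11.5 s of the 40 s.

**Last checks before hand-in:**
- **Position:** the networks put the foot within about 3 mm of the ledge along the slope and within 3 mm of its middle. In the wrist picture the foot and the ledge's middle are 1 pixel apart.
- **Direction:** the rod shows no visible angle to the slope in the wrist picture.
- **Flatness:** the side picture shows it flat. The networks' heights for the rod scattered from 8 to 17 mm against the expected 11 mm. That is a little beyond their stated 4 mm accuracy, and I relied on the picture.
- **Short rod:** it is where it was, within measuring error.
- **Robot:** it was clear of everything and read no contact force. The largest contact force I saw was about 18 N, well under the 120 N wrist limit.

One early wrist measurement was taken while the arm was still settling and came out wrong. I threw it out and measured again before grasping.

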